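Set and clamp the dough-length gauge

ROBOT

A 7-joint arm with a two-finger parallel gripper is mounted at the origin on a cart in front of the work surface, level with it; the furniture and walls round the work are solid. World frame = base frame: x ahead of the robot, y to its left, z up, the work surface at z = 0. Lengths are in m, angles in rad, forces in N, time in s.
With the tool pointing down it reaches from about 0.425 to 0.95 m from the base axis. Payload 16.7 kg.
Tool frame: the origin (TCP) lies between the finger pads; the fingertips stand env.tip_reach ahead of it and the grasp point (between the pads) lies 3 mm ahead of it (env.tip_reach is the distance from the TCP to the fingertips, in m); z points along the fingers, y is the line along which they close (so a half turn about z gives the same grasp; the last joint's range is limited). The gripper opens to 94 mm and grips with 3 to 60 N. Pads are 16 mm wide; open, the fingers measure 119 mm over their backs; the gripper's body (75 mm by 177 mm) begins 78 mm behind the grasp point.
Start: joints at [-1.47, 0.426, 0.074, 1.606, -0.034, 1.111, -0.067], TCP at [0.167, 0.654, 0.227] pointing down, gripper open.
Joint ranges: [-2.85, 2.85], [-0.5, 2.14], [-1.23, 1.37], [0.21, 2.46], [-1.02, 4.16], [0.16, 2.05], [-2.73, 2.73]. Speed limits (rad/s): [1.89, 1.89, 2.39, 2.39, 3.01, 3.01, 3.01].

INTERFACE

Orientations are given as a 3x3 rotation matrix whose columns are the frame's x, y, z axes.
In Python, from workcell import env gives the robot as it stands.
- The arm moves only by the shell command python3 -m creep 'ROWS' [OPENING] [FORCE]. ROWS is JSON, a list of rows, each a list of 2 entries, a list of its own where there are three numbers: the shift along the tool's x, y, z in units of 25 mm (1.0 is 25 mm), then the turn about the tool's z in units of 5 degrees (1.0 is 5 degrees). In form: [[[tx, ty, tz], yaw], ...]. A call has 1 to 5 rows; each row shifts and turns the commanded pose from where the row before left it, along the tool's axes as they then stand; what a row does not reach is not made up. A row lasts 1/8 s, in which the tool goes at most 62.5 mm and 10.7 degrees, less where a joint would pass 70% of its speed; a pose out of reach is approached as far as the arm can. A call is refused whole if a number of a shift passes 1 or a number of a turn 1, either way. A call with a gripper value outside its range is refused whole. OPENING is the opening, from 0 (shut) to 1 (fully open), set as the call begins (- or left out, the last holds). The fingers move at their own pace and stop on an object; FORCE is the grip in N (left out, the last holds). Time passes only in rows, so rows that do not move let the fingers close. It gives the time, the measured TCP pose, the force, the opening and the grip force at its end, in the units of the state.
- env.state(): the state, without advancing time (a new reading comes with each control period).
- env.grab_frame(name): name is "scene" or "top"; returns a dict with "frame" (384x512x3 uint8, blue, green, red), "z_map" (384x512 float32, m along the optical axis (not along the pixel's ray), 0 where there is no reading), "camera_matrix" (3x3 intrinsics, pixels), "R" (3x3) and "t" (3): a world point X has camera coordinates R X + t. Camera axes: x right, y down, z forward; pixel columns grow to the right and rows downward; lengths in m; the calibration is good to about 2 mm. A picture is of the moment at which its call begins.
- env.close_job(): hands the job in; it is judged then, once.
The state is a dict: "clock": time; "joint_pos": joint angles; "joint_vel": joint speeds; "effort": joint torques, N m; "ee_pos": TCP position; "tcp_rot": TCP orientation; "ft_force": force on the tool from outside, world axes, zero at the start; "ft_torque": the same for the moment, N m; "width": finger opening in m; "gripper_force": force on a finger pad.
Only numpy, scipy, OpenCV 4.12 (cv2) and the standard library are available. Lean on these libraries where they do the work, as an engineer would, in place of code of your own. Each camera call takes 0.05 s, during which the arm holds its last target. There are 200 camera calls.

TASK

Set the dough-length gauge: pull the spring-loaded sliding leg out along its rail by its crossbar until its pointer stands level with the fin of the length mark. While holding it there against the spring, slide the black cam lever along the crossbar fully home toward the rail, so that it clamps only at the mark. Finish still gripping the crossbar with the pointer at the mark and the lever closed: do not let go, and leave the ring, the cup and the small weight beside the gauge alone.

Things in the scene. Friction and masses are not known exactly. Their poses are not given: they have to be found in the camera images.
- gauge: Fixed gauge on the table: aluminium plate 240 (x) x 100 (y) x 8 mm high, with a steel rail 24 mm wide along its x axis at y = 0, top at z 22 mm, end blocks to z 30 mm. Origin: centre of the underside. Its +x is the way the leg is pulled out; its +y is the side to which the crossbar sticks out; the cam lever closes toward its -y.
- leg (a joint): Grey sliding leg (44 x 36 mm saddle on the rail, top at z 30 mm): travel out from home, 0 to 0.130 m along the gauge's +x. It rests at 0; a spring pulls it home with about 2 N there and 3.7 N fully out, so let go it runs back unless clamped.
- bar_root (a point): Point of the crossbar, an aluminium bar fixed on the leg as its handle: 12 mm thick along x, 24 mm high (z 30 to 54 mm), along y from -15 to +115 mm, with a 16 x 4 x 28 mm cap at its end. Axes as the gauge's; this point is on the rail's centre line at table height, in the middle of the bar's thickness. Under its outer part lie only the plate (to y 50 mm) and the table.
- bar_grip (a point): Top edge of the crossbar (z 54 mm), 97 mm out along its y, outside the lever: a place to pinch the bar from above, fingers either side along the gauge's x, which leaves the lever free. Fingers may slide along the bar while lightly gripping it.
- pointer_tip (a point): Tip of the leg's 3 mm wide dark pointer, on the side away from the crossbar's long end (30 mm from the rail's centre line, z 18 mm).
- length_mark: Fixed steel clip 16 x 12 x 12 mm on the gauge plate with a 3 mm wide dark fin that aims at the pointer, and a little screw on top. Origin: on the plate (z 8 mm), in the plane of the fin; axes as the gauge's. The leg is at the mark when pointer and fin have the same gauge x, at a leg value between 0.045 and 0.110; the leg passes the clip freely.
- cam_lever (a joint): Black cam lever, a collar 45 (gauge x) x 24 (y) mm, z 34 to 66 mm, that rides on the crossbar: 0 = open (its middle 60 mm out from the rail's centre line), 0.025 = fully closed (35 mm out). It starts between 0 and 0.005. Pushing its outer face toward the rail with the fingers takes up to about 10 N, as its sprung shoe climbs on to the rail from about 0.012; it stays where it is left.
- lever_face (a point): Middle of the lever's outer (+y) face, the face to push, z 49 mm, 45 mm wide along the gauge's x.
- cake_ring: Bystander: small plain cake ring 54 mm across, 24 mm high, beside the gauge. Origin: centre of the underside.
- small_cup: Bystander: small pale prep cup 66 mm across, 50 mm high. Origin: centre of the underside.
- weight: Bystander: small cream weight, 29 mm across, 40 mm high. Origin: centre of the underside.

How it is judged:
By the outcome, as a careful person would: the job done as asked, in the order asked, and still so for the second after the job is handed in, while the arm keeps its last pose, push and grip.
It also fails if it takes over 43 s, if anything falls off the work surface, if the arm or the gripper's body presses on something with over 40 N, if the wrist force passes 120 N, or if a joint passes its speed limit or range.

## Working session

There is one attempt and no reset: what is moved stays moved. The work goes in short steps, Python scripts to look and compute and a shell command to move; the robot and the scene stay as the last step left them, time stands still between calls to the robot, and variables do not carry over. Pictures are saved under pics/ and viewed, at most 10 in all, crops included, and the job is handed in when it is done.

```bash
ls; mkdir -p pics
python3 - <<'E'
from workcell import env
import cv2,numpy as np
for n in("scene","top"):
    f=env.grab_frame(n); cv2.imwrite(f"pics/{n}0.png",f["frame"]); np.savez(f"{n}0.npz",**f)
    print(n,f["camera_matrix"].tolist(),np.round(-f["R"].T@f["t"],3),np.round(f["R"],3).tolist())
s=env.state();print(env.tip_reach,s)
E
```

```text
pics
scene [[421.0502514264302, 0.0, 254.53964497895225], [0.0, 421.0502514264302, 196.14404922851926], [0.0, 0.0, 1.0]] [ 0.116 -0.707  0.49 ] [[0.815, -0.58, 0.004], [-0.292, -0.416, -0.861], [0.501, 0.7, -0.509]]
top [[461.01106680367786, 0.0, 254.56152813151587], [0.0, 461.01106680367786, 194.28100848868672], [0.0, 0.0, 1.0]] [ 0.448 -0.121  0.98 ] [[0.003, -1.0, 0.004], [-0.993, -0.004, -0.118], [0.118, -0.004, -0.993]]
0.022 {'clock': 0.1, 'joint_pos': array([-1.47052338,  0.42666187,  0.07384486,  1.606535  , -0.03412863,
        1.11081621, -0.06709007]), 'joint_vel': array([ 0.00094103, -0.00168464, -0.00099196, -0.00308556,  0.00138824,
       -0.0014197 , -0.00057915]), 'effort': array([ 8.49560107e-03, -9.37468529e+01,  3.67699184e+00, -4.55041337e+01,
       -4.85832430e-02,  1.68674102e-02,  1.15890193e-04]), 'ee_pos': array([0.16676845, 0.65368749, 0.22685398]), 'tcp_rot': array([[-9.68961961e-01,  2.47209752e-01, -2.36638638e-04],
       [ 2.47209860e-01,  9.68961295e-01, -1.13739680e-03],
       [-5.18818993e-05, -1.16059364e-03, -9.99999325e-01]]), 'ft_force': array([-0.55796324,  0.21684518, -0.31032802]), 'ft_torque': array([ 0.01960744, -0.05153424,  0.04838046]), 'gripper_force': 0.0, 'width': 0.0942409853216442}
```

View pics/scene0.png

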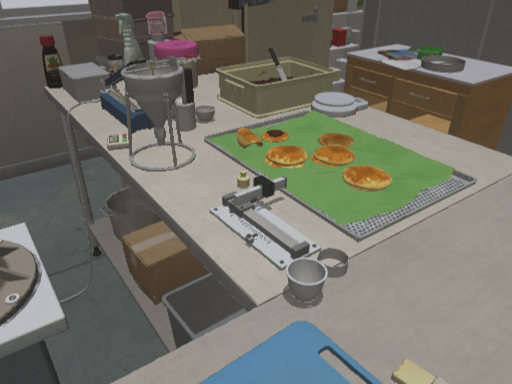

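View pics/top0.png

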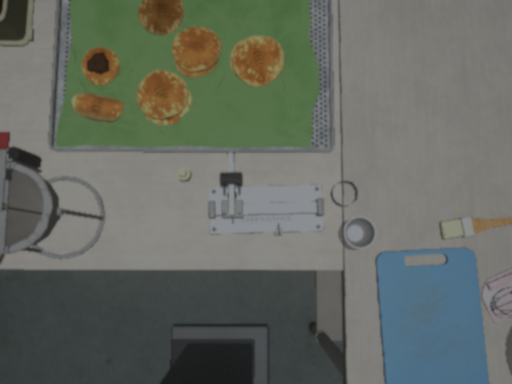

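Run:
```python
import cv2,numpy as np
a=cv2.imread("pics/top0.png")[140:250,170:350]
cv2.imwrite("pics/topc.png",cv2.resize(a,None,fx=4.4,fy=4.4,interpolation=cv2.INTER_CUBIC))
a=cv2.imread("pics/scene0.png")[165:270,200:330]
cv2.imwrite("pics/scenec.png",cv2.resize(a,None,fx=5.5,fy=5.5,interpolation=cv2.INTER_CUBIC))
```

```text
(no output)
```

View pics/topc.png

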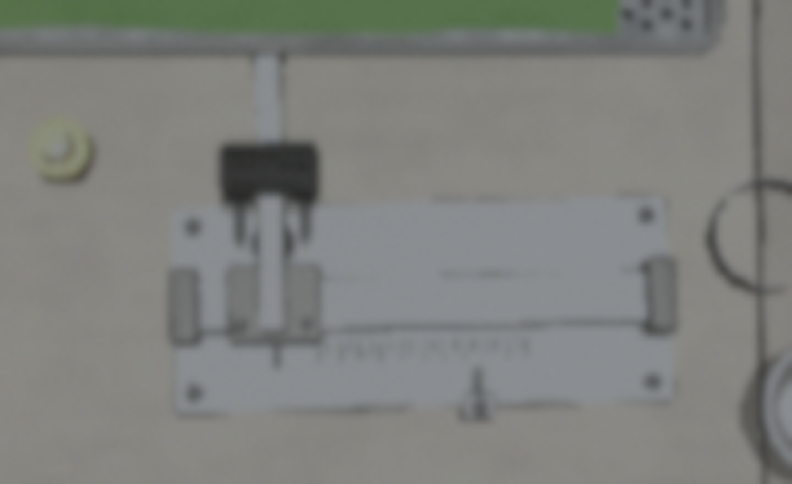

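View pics/scenec.png

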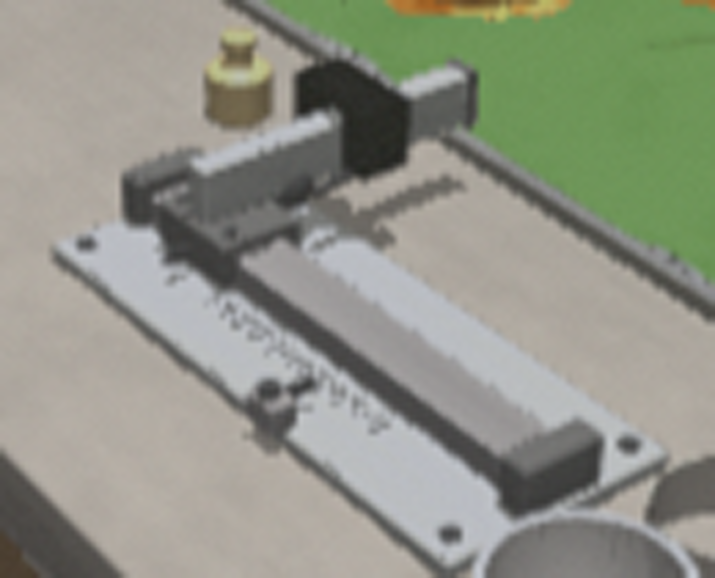

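```bash
cat > h.py <<'E'
import numpy as np
def ray(f,u,v,z):
    K,R,t=f["camera_matrix"],f["R"],f["t"]; c=-R.T@t
    d=R.T@np.linalg.solve(K,[u,v,1.]); return c+d*(z-c[2])/d[2]
E
python3 - <<'E'
import numpy as np
from h import ray
T=np.load("top0.npz");S=np.load("scene0.npz")
t=lambda x,y,z:ray(T,170+(x+.5)/4.4-.5,140+(y+.5)/4.4-.5,z)
s=lambda x,y,z:ray(S,200+(x+.5)/5.5-.5,165+(y+.5)/5.5-.5,z)
np.set_printoptions(precision=4,suppress=True)
sc=[t(*p,.008) for p in((193,228),(646,216),(652,382),(194,393))]
c=np.mean(sc,0);ex=(sc[1]-sc[0]+sc[2]-sc[3]);ex=ex[:2]/np.linalg.norm(ex[:2]);ey=np.array([-ex[1],ex[0]])
print("c",c,"ex",ex,"yaw deg",np.degrees(np.arctan2(*ex[::-1])))
g=lambda p:np.array([(p[:2]-c[:2])@ex,(p[:2]-c[:2])@ey])
scs=[s(*p,.008) for p in((86,244),(629,444),(450,534))]
print("screws top",[g(p) for p in sc]);print("screws scene",[g(p) for p in scs])
for n,p in dict(ptr=t(277,365,.018),fin=t(477,370,.018),barout=t(270,58,.054),barin=t(270,330,.054),levL=t(220,150,.066),levR=t(318,150,.066),fin_s=s(310,382,.018),weight=t(60,150,.03),trayedge=t(300,45,.02)).items(): print(n,p,g(p))
print("tray z",[ (T["z_map"][r,240]) for r in(145,149,152,160)])
for u,v in((240,140),(240,149),(265,149),(200,160),(185,175),(232,160),(232,180)):
    K=T["camera_matrix"];d=T["z_map"][v,u];print(u,v,T["R"].T@(np.linalg.solve(K,[u,v,1.])*d-T["t"]))
E
```

```text
c [ 0.5337 -0.1481  0.008 ] ex [ 0.029  -0.9996] yaw deg -88.34064737134824
screws top [array([-0.1092,  0.0398]), array([0.1098, 0.0401]), array([ 0.1094, -0.0401]), array([-0.11  , -0.0398])]
screws scene [array([-0.1106, -0.0395]), array([0.1087, 0.0404]), array([ 0.1086, -0.0397])]
ptr [ 0.5037 -0.0794  0.018 ] [-0.0696 -0.028 ]
fin [ 0.5016 -0.1742  0.018 ] [ 0.0252 -0.0328]
barout [ 0.6443 -0.0764  0.054 ] [-0.0685  0.1126]
barin [ 0.5176 -0.0776  0.054 ] [-0.071 -0.014]
levL [ 0.5989 -0.0546  0.066 ] [-0.0916  0.0679]
levR [ 0.5991 -0.0993  0.066 ] [-0.0469  0.0668]
fin_s [ 0.5008 -0.1746  0.018 ] [ 0.0255 -0.0336]
weight [0.6045 0.0239 0.03  ] [-0.1699  0.0758]
trayedge [ 0.6579 -0.0892  0.02  ] [-0.0553  0.1259]
tray z [np.float32(0.98991686), np.float32(0.9840113), np.float32(0.9847596), np.float32(0.9948682)]
240 140 [ 0.6822 -0.0933  0.0076]
240 149 [ 0.6609 -0.0937  0.0147]
265 149 [ 0.6609 -0.147   0.0157]
200 160 [ 0.6393 -0.0072  0.0012]
185 175 [0.6024 0.0207 0.0265]
232 160 [ 0.6298 -0.0785  0.0517]
232 180 [ 0.5861 -0.0796  0.0671]
```

Run:
```python
import numpy as np
H=np.full((16,20),-1.)
for n in("top","scene"):
    f=np.load(n+"0.npz");d=f["z_map"];v,u=np.nonzero(d>0)
    P=(np.linalg.solve(f["camera_matrix"],np.stack([u,v,np.ones(len(u))]))*d[v,u]).T-f["t"]
    P=P@f["R"]
    i=((P[:,0]-.1)//.05).astype(int);j=((P[:,1]+.2)//.05).astype(int)
    m=(i>=0)&(i<16)&(j>=0)&(j<20);np.maximum.at(H,(i[m],j[m]),P[m,2])
print("cols y",[round(-.2+.05*j,2) for j in range(20)])
for i in range(15,-1,-1):print("x%.2f"%(.1+.05*i),' '.join("%4d"%round(1000*h) if h>-.9 else "   ." for h in H[i]))
```

```text
cols y [-0.2, -0.15, -0.1, -0.05, 0.0, 0.05, 0.1, 0.15, 0.2, 0.25, 0.3, 0.35, 0.4, 0.45, 0.5, 0.55, 0.6, 0.65, 0.7, 0.75]
x0.85   33   34   32   35   35   26   18   20   25   14   20  113  111  112  112  111  111    1    1  166
x0.80   33   34   31   28   31   33   30   22   27   16   19    5    5    2    1    1    1    1    0  166
x0.75   18   24   11   12   32   33   31   43   45   41   20    6   38   38   37    0   -2    .    .    .
x0.70   17   12   12   13   26   32   29   44   43   37   20    5   38   38   37   49   41    .    .    .
x0.65   21   22   19   20   22   20   21   20   20   19   19    6   94   92   44   28    .    .    .    .
x0.60    6    6   68    5   41    6    6    6    5  260    7    1   91   87    0 -459 -457 -463    9   -1
x0.55   14   62   71   14   37    6    6    6  240  261  236    9    1  215   72   72   67   73   73   78
x0.50   28   30   59   34    6    6    5  115  240  259  236  235    1  217  203  184  163  145  127  103
x0.45   29   13   13   13    6    7    6   14  240  243  237   21   23   20    1    1    2    2    1    1
x0.40    5    5    5    6    6    6    6    5  237  242  236   19   22   21    1    1    1    0    1    4
x0.35 -846 -850 -848 -853 -847 -839 -844 -849 -843 -849 -849 -851 -847 -848 -849 -851 -849 -850 -852  -31
x0.30 -848 -849 -851 -845 -848 -847 -848 -851 -847 -849 -847 -848 -845 -847 -845 -852 -845 -849 -849 -843
x0.25 -850 -845 -850 -847 -849 -841 -850 -850 -847 -847 -845 -849 -847 -850 -848 -848 -849 -846 -851 -847
x0.20 -849 -847 -846 -848 -847 -847 -847 -847 -847 -850 -848 -848 -845 -844 -849 -842 -848 -845 -848 -848
x0.15 -752 -752 -750 -751 -749   -6   -6 -752 -844 -848 -850 -848 -849 -845 -847 -850 -846 -846 -849 -851
x0.10    1    2   17   29   29   15    1    1 -850 -850 -849 -846 -848 -849 -843 -847 -848 -850 -849 -842
```

```bash
python3 -m creep '[[[0,0,-0.9],-0.53],[[0,0,-0.9],-0.53],[[0,0,-0.9],-0.53],[[0,0,-0.9],-0.53],[[0,0,-0.9],-0.53]]' 1 20; python3 -m creep '[[[0,0,-0.9],-0.54],[[-0.3,-0.5,0],0],[[-0.59,-0.99,0],0],[[-0.59,-0.99,0],0],[[-0.59,-0.99,0],0]]'; python3 -m creep '[[[-0.59,-0.99,0],0],[[-0.59,-0.99,0],0],[[-0.59,-0.99,0],0],[[-0.59,-0.99,0],0],[[-0.59,-0.99,0],0]]'
```

```text
clock: 0.72
ee_pos: [0.1669, 0.6538, 0.3403]
tcp_rot: [[-1.0, 0.017, -0.0], [0.017, 1.0, -0.001], [0.0, -0.001, -1.0]]
ft_force: [-0.8, -0.4, 0.3]
width: 0.0938
gripper_force: 0.0
clock: 1.35
ee_pos: [0.2219, 0.567, 0.3613]
tcp_rot: [[-1.0, -0.027, -0.0], [-0.027, 1.0, -0.002], [0.0, -0.002, -1.0]]
ft_force: [-1.2, -0.3, 0.7]
width: 0.0938
gripper_force: 0.0
clock: 1.98
ee_pos: [0.299, 0.4454, 0.362]
tcp_rot: [[-1.0, -0.028, -0.0], [-0.028, 1.0, -0.001], [0.0, -0.001, -1.0]]
ft_force: [0.0, 0.3, 0.4]
width: 0.094
gripper_force: 0.0
```

```bash
python3 -m creep '[[[-0.6,-0.99,0],0],[[-0.6,-0.99,0],0],[[-0.6,-0.99,0],0],[[-0.6,-0.99,0],0],[[-0.6,-0.99,0],0]]';python3 -m creep '[[[-0.6,-0.99,0],0],[[-0.6,-0.99,0],0],[[-0.6,-0.99,0],0],[[-0.6,-0.99,0],0],[[-0.6,-0.99,0],0]]';python3 -m creep '[[[-0.6,-0.99,0],0],[[-0.6,-0.99,0],0],[[-0.6,-0.99,0],0],[[-0.6,-0.99,0],0],[[-0.6,-0.99,0],0]]'; python3 -m creep '[[[-0.6,-0.99,0],0],[[-0.6,-0.99,0],0],[[-0.6,-0.99,0],0],[[-0.6,-0.9,0],0],[[-0.3,-0.5,0],0]]' 0.7; python3 -m creep '[[[0,0,0],0],[[0,0,0],0]]'; python3 -c "
from workcell import env;print(env.state()['tcp_rot'],env.state()['ft_force'])"
```

```text
clock: 2.6
ee_pos: [0.3772, 0.3238, 0.362]
tcp_rot: [[-1.0, -0.028, -0.0], [-0.028, 1.0, -0.0], [0.001, -0.0, -1.0]]
ft_force: [0.3, 0.0, 0.1]
width: 0.0938
gripper_force: 0.0
clock: 3.22
ee_pos: [0.4555, 0.2023, 0.362]
tcp_rot: [[-1.0, -0.028, -0.001], [-0.028, 1.0, -0.0], [0.001, -0.0, -1.0]]
ft_force: [0.4, 0.2, -1.2]
width: 0.0938
gripper_force: 0.0
clock: 3.85
ee_pos: [0.5338, 0.0808, 0.362]
tcp_rot: [[-1.0, -0.028, -0.001], [-0.028, 1.0, 0.0], [0.001, 0.0, -1.0]]
ft_force: [-0.3, 0.3, -1.1]
width: 0.0938
gripper_force: 0.0
clock: 4.47
ee_pos: [0.6043, -0.0266, 0.3619]
tcp_rot: [[-1.0, -0.027, -0.001], [-0.027, 1.0, -0.0], [0.001, -0.0, -1.0]]
ft_force: [-0.3, 0.2, -0.5]
width: 0.0658
gripper_force: 0.0
clock: 4.72
ee_pos: [0.604, -0.024, 0.3623]
tcp_rot: [[-1.0, -0.029, -0.0], [-0.029, 1.0, 0.0], [0.0, 0.0, -1.0]]
ft_force: [-0.4, 0.8, 1.2]
width: 0.0659
gripper_force: 0.0
[[-9.99572751e-01 -2.92259139e-02 -4.02605924e-04]
 [-2.92260880e-02  9.99572733e-01  4.33619543e-04]
 [ 3.89760976e-04  4.45200876e-04 -9.99999825e-01]] [-0.42833796  0.78086831  1.1560678 ]
```

```bash
python3 -m creep '[[[-0.33,-0.7,0.6],0],[[-0.3,-0.7,1],0],[[-0.3,-0.68,1],0],[[0,0,1],0],[[0,0,1],0]]';python3 -m creep '[[[0,0,1],0],[[0,0,1],0],[[0,0,1],0],[[0,0,1],0],[[0,0,1],0]]';python3 -m creep '[[[0,0,0.9],0],[[0,0,0.5],0],[[0,0,0.3],0],[[0,0,0],0],[[0,0,0],0]]' 0.5;  python3 - <<'E'
from workcell import env
import cv2
f=env.grab_frame("scene");a=f["frame"][120:270,180:380]
cv2.imwrite("pics/s1.png",cv2.resize(a,None,fx=4,fy=4,interpolation=cv2.INTER_CUBIC))
E
```

```text
clock: 5.35
ee_pos: [0.6289, -0.0751, 0.2467]
tcp_rot: [[-1.0, -0.03, -0.0], [-0.03, 1.0, 0.0], [0.0, 0.0, -1.0]]
ft_force: [0.3, 0.9, 0.1]
width: 0.0655
gripper_force: 0.0
clock: 5.98
ee_pos: [0.6289, -0.0747, 0.1219]
tcp_rot: [[-1.0, -0.03, 0.0], [-0.03, 1.0, 0.001], [-0.0, 0.001, -1.0]]
ft_force: [-0.1, 0.8, -0.4]
width: 0.0657
gripper_force: 0.0
clock: 6.6
ee_pos: [0.6295, -0.0761, 0.0807]
tcp_rot: [[-1.0, -0.029, 0.001], [-0.029, 1.0, 0.0], [-0.001, 0.0, -1.0]]
ft_force: [0.4, -0.0, -0.5]
width: 0.0473
gripper_force: 0.0
```

View pics/s1.png

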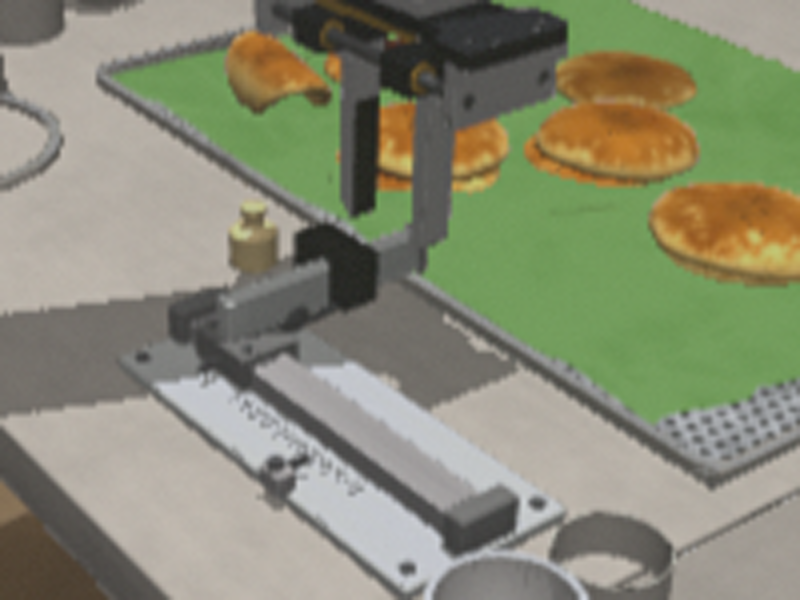

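```bash
python3 -m creep '[[[0,0,0.6],0],[[0,0,0.6],0],[[0,0,0],0],[[0,0,0],0]]'; python3 -m creep '[[[0,0,0],0],[[0,0,0],0],[[0,0,0],0],[[0,0,0],0]]' 0 15
```

```text
clock: 7.15
ee_pos: [0.6291, -0.0763, 0.0498]
tcp_rot: [[-1.0, -0.028, -0.0], [-0.028, 1.0, -0.0], [0.0, -0.0, -1.0]]
ft_force: [-0.3, -0.3, 0.6]
width: 0.0468
gripper_force: 0.0
clock: 7.65
ee_pos: [0.6292, -0.0759, 0.0501]
tcp_rot: [[-1.0, -0.029, 0.0], [-0.029, 1.0, 0.0], [-0.0, 0.0, -1.0]]
ft_force: [0.0, 2.1, 1.8]
width: 0.012
gripper_force: 15.0
```

```bash
python3 -m creep '[[[0,-0.5,0],0],[[0,-0.8,0],0],[[0,-0.8,0],0],[[0,-0.8,0],0],[[0,-0.5,0],0]]'; python3 -m creep '[[[0,-0.3,0],0],[[0,0,0],0],[[0,0,0],0]]'
python3 - <<'E'
from workcell import env
import cv2,numpy as np
for n,(r0,r1,c0,c1),k in(("scene",(190,270,200,320),6),("top",(185,245,200,335),5)):
    f=env.grab_frame(n);np.savez(n+"1.npz",**f)
    cv2.imwrite(f"pics/{n}2.png",cv2.resize(f["frame"][r0:r1,c0:c1],None,fx=k,fy=k,interpolation=cv2.INTER_CUBIC))
a=cv2.imread("pics/scene2.png");b=cv2.imread("pics/top2.png")
b=cv2.copyMakeBorder(b[:,:675],0,0,0,720-675,cv2.BORDER_CONSTANT)
# stack, drop the scene's lowest rows
cv2.imwrite("pics/both2.png",np.vstack([a[100:400],b]))
E
```

```text
clock: 8.28
ee_pos: [0.6316, -0.1619, 0.0501]
tcp_rot: [[-1.0, -0.028, 0.0], [-0.028, 1.0, 0.0], [-0.0, 0.0, -1.0]]
ft_force: [-1.7, 4.8, 4.9]
width: 0.0121
gripper_force: 15.0
clock: 8.65
ee_pos: [0.6318, -0.168, 0.0501]
tcp_rot: [[-1.0, -0.029, -0.0], [-0.029, 1.0, 0.0], [0.0, 0.0, -1.0]]
ft_force: [-1.4, 2.8, 5.0]
width: 0.0119
gripper_force: 15.0
```

View pics/both2.png

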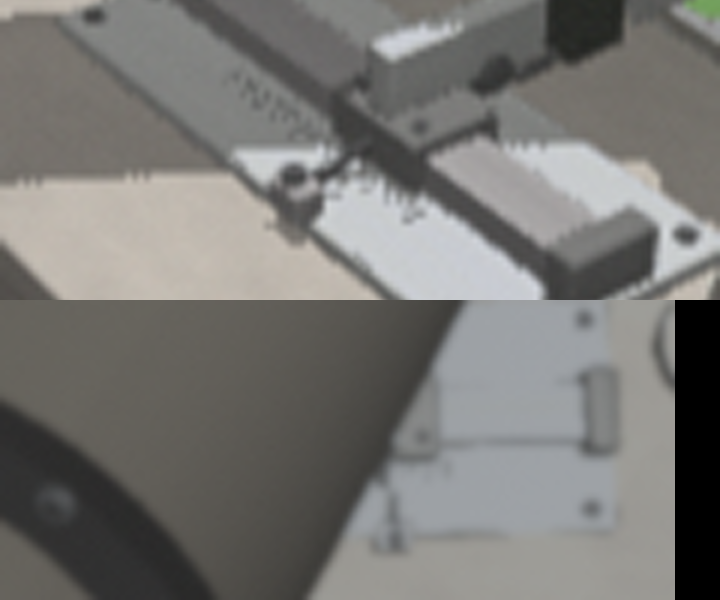

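Run:
```python
import numpy as np
from h import ray
np.set_printoptions(precision=4,suppress=True,linewidth=160)
c=np.array([.5337,-.1481]);ex=np.array([.029,-.9996]);ey=np.array([.9996,.029])
T0,T1=np.load("top0.npz"),np.load("top1.npz")
def prof(T,rows,c0,c1,z=.018):
    for r in rows:
        p=T["frame"][r,c0:c1].mean(1).astype(float);d=np.clip(np.median(p)-p-8,0,None)
        if d.sum()<10: print(r,"-",p.astype(int));continue
        u=c0+(d*np.arange(len(d))).sum()/d.sum();w=ray(T,u,r,z)[:2]-c
        print(r,"u%.2f"%u,"gx %.4f gy %.4f"%(w@ex,w@ey),p.astype(int))
print("ptr0");prof(T0,range(218,225),228,239)
print("fin0");prof(T0,range(221,231),272,285)
print("ptr1");prof(T1,range(215,224),273,283)
print("fin1");prof(T1,range(221,231),273,285)
for n,T in(("0",T0),("1",T1)):
    r=205;q=T["frame"][r,235:330].mean(1);print(n,q.astype(int))
```

```text
ptr0
218 u232.43 gx -0.0697 gy -0.0185 [112 112 111 105  96  98 107 113 115 115 115]
219 u232.44 gx -0.0697 gy -0.0206 [131 131 131 122 108 108 123 131 133 133 133]
220 u232.47 gx -0.0697 gy -0.0227 [140 140 138 130 113 114 130 139 140 140 141]
221 u232.50 gx -0.0697 gy -0.0247 [142 141 140 131 114 114 131 139 141 141 141]
222 u232.48 gx -0.0697 gy -0.0268 [141 142 140 132 117 118 132 140 141 141 141]
223 u232.49 gx -0.0698 gy -0.0289 [141 141 140 135 125 126 135 140 141 142 141]
224 - [141 141 140 139 136 136 139 141 141 141 141]
fin0
221 - [140 141 138 136 138 140 140 139 140 141 141 141 139]
222 - [141 141 141 139 139 138 137 137 140 141 142 142 141]
223 - [142 142 141 140 139 132 127 129 137 141 142 142 142]
224 u278.08 gx 0.0253 gy -0.0334 [141 141 142 141 136 125 115 122 134 141 141 142 142]
225 u278.05 gx 0.0251 gy -0.0355 [141 142 142 141 135 121 109 118 133 140 142 142 141]
226 u278.04 gx 0.0251 gy -0.0376 [141 142 142 140 134 119 107 117 133 140 141 141 142]
227 u278.05 gx 0.0250 gy -0.0397 [142 141 142 140 133 117 103 114 131 138 140 142 142]
228 u278.16 gx 0.0252 gy -0.04
[... 1817 characters left out ...]
141 140 141 141 141 142 141 141 141 141 142 141 142 141 141 142 141 142 142 142 141 142
 141 142 141 141 142 141 141 142 141 141 140 141 141 141 142 141 141 141 141 141 141 141 141 141 141 141 141 141 141 141 141 141 141 141 141 141 141 141 141
 141 140 135 118 101 105 113 113 110 106 111 125 132 133 133 133 133]
1 [ 95  94  94  94  94  94  93  93  92  91  91  91  90  90  89  89  88  88  88  86  85  86  85  84  84  83  82  82  81  81  80  79  78  77  76  75  74  73  72
  71  69  68  66  65  63  64  70  93 118 130 134 132 135 150 158 160 160 160 160 160 160 160 160 160 161 161 160 160 160 161 161 160 160 160 160 161 160 161
 160 160 154 136 118 123 130 131 128 124 128 143 151 153 154 154 154]
```

```bash
python3 -m creep '[[[0,-0.11,0],0],[[0,0,0],0],[[0,0,0],0]]' - 8; python3 -m creep '[[[0.2,0,0],0],[[0.3,0,0],0],[[0.2,0,0],0],[[0,0,0],0],[[0,0,0],0]]'
cat > edge.py <<'E'
from workcell import env
import numpy as np,cv2
T=env.grab_frame("top")
K=T["camera_matrix"]
for r in(203,205,207):
    q=T["frame"][r,283:300].mean(1);i=np.argmax(q>146);print(r,"edge %.2f"%(283+i-(q[i]-146)/(q[i]-q[i-1])))
s=env.state();c=np.array([.5337,-.1481])
print("tcp gx %.4f gy %.4f"%((s["ee_pos"][:2]-c)@[.029,-.9996],(s["ee_pos"][:2]-c)@[.9996,.029]),s["ft_force"].round(1),s["gripper_force"],s["width"])
np.savez("topL.npz",**T);S=env.grab_frame("scene");np.savez("sceneL.npz",**S)
cv2.imwrite("pics/sL.png",cv2.resize(S["frame"][175:245,230:350],None,fx=6,fy=6,interpolation=cv2.INTER_CUBIC))
E
python3 edge.py
python3 - <<'E'
import numpy as np
T=np.load("top1.npz")
for r in(203,205,207):
    q=T["frame"][r,283:300].mean(1);i=np.argmax(q>146);print("before",r,"edge %.2f"%(283+i-(q[i]-146)/(q[i]-q[i-1])))
E
```

```text
clock: 9.12
ee_pos: [0.6319, -0.1707, 0.05]
tcp_rot: [[-1.0, -0.029, -0.0], [-0.029, 1.0, 0.0], [0.0, 0.0, -1.0]]
ft_force: [-1.7, 2.8, 6.0]
width: 0.0117
gripper_force: 8.0
clock: 9.75
ee_pos: [0.6163, -0.1709, 0.0506]
tcp_rot: [[-1.0, -0.03, 0.003], [-0.03, 1.0, -0.0], [-0.003, -0.0, -1.0]]
ft_force: [7.1, 4.2, 2.9]
width: 0.0123
gripper_force: 8.0
203 edge 294.76
205 edge 293.72
207 edge 292.72
tcp gx 0.0252 gy 0.0819 [7.4 3.7 3.6] 8.002085834741592 0.011970035510496914
before 203 edge 287.87
before 205 edge 287.70
before 207 edge 287.67
```

View pics/sL.png

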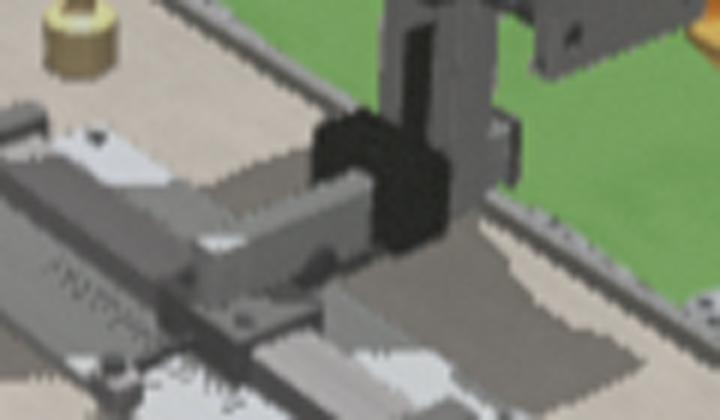

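```bash
cat >> h.py <<'E'
import cv2
def rect(S,z=.018):
    """rectified patch at height z: columns gx 10..40 mm, rows gy -18..-42 mm, 0.25 mm/px"""
    c=np.array([.5337,-.1481]);ex=np.array([.029,-.9996]);ey=np.array([.9996,.029])
    gx,gy=np.meshgrid(np.arange(.010,.040,.00025),np.arange(-.018,-.044,-.00025))
    W=np.dstack([c[0]+gx*ex[0]+gy*ey[0],c[1]+gx*ex[1]+gy*ey[1],np.full_like(gx,z)])
    p=(W@S["R"].T+S["t"])@S["camera_matrix"].T;p=(p[...,:2]/p[...,2:]).astype(np.float32)
    return cv2.remap(S["frame"],p[...,0],p[...,1],cv2.INTER_CUBIC)
def show(S,name):
    r=rect(S);cv2.imwrite(name,cv2.resize(r,None,fx=6,fy=5.5))
    g=r.mean(2)
    for k in range(4,100,8):
        m=g[k-3:k+4].mean(0);w=m[35:90];d=np.clip(np.percentile(w,60)-w-10,0,None)
        print("gy %.1f"%(-18-.25*k),"gx %.2f mm"%(10+.25*(35+(d*np.arange(55)).sum()/max(d.sum(),1e-6))),int(d.max()))
E
python3 -c "
import numpy as np;from h import *
show(np.load('sceneL.npz'),'pics/rect1.png')"
```

```text
gy -19.0 gx 18.75 mm 0
gy -21.0 gx 18.75 mm 0
gy -23.0 gx 25.97 mm 2
gy -25.0 gx 26.16 mm 13
gy -27.0 gx 24.71 mm 20
gy -29.0 gx 24.33 mm 27
gy -31.0 gx 24.60 mm 32
gy -33.0 gx 25.05 mm 27
gy -35.0 gx 25.70 mm 30
gy -37.0 gx 25.69 mm 39
gy -39.0 gx 25.39 mm 40
gy -41.0 gx 25.86 mm 47
```

View pics/rect1.png

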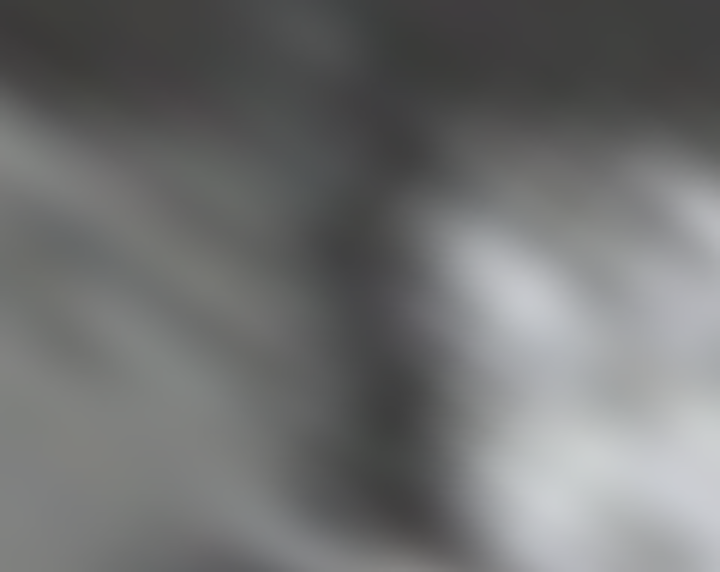

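```bash
python3 -c "
import numpy as np;from h import *
for n in('scene0','scene1','sceneL'):
    g=rect(np.load(n+'.npz')).mean(2);print(n)
    for k in(28,36,44,52,60,68,76,84):
        print('gy %.1f'%(-18-.25*k),g[k-3:k+4].mean(0)[36:92:2].astype(int))"
```

```text
scene0
gy -25.0 [188 185 181 177 174 172 170 169 168 168 169 171 173 174 174 174 174 174
 175 177 180 184 188 190 191 189 185 181]
gy -27.0 [168 175 181 183 181 176 168 161 155 151 149 148 149 150 153 156 160 162
 163 163 161 159 158 158 161 164 168 170]
gy -29.0 [144 145 148 152 157 162 168 171 171 168 163 157 150 146 145 147 152 160
 167 174 179 178 175 168 160 153 148 146]
gy -31.0 [162 158 151 143 135 130 127 126 128 130 132 134 135 135 135 135 135 137
 142 150 158 166 173 179 182 183 180 175]
gy -33.0 [152 149 146 142 136 127 117 107  98  90  84  81  80  82  86  91  97 104
 113 121 129 138 147 156 165 174 182 187]
gy -35.0 [170 162 154 145 137 130 122 115 106  97  87  77  68  63  61  62  68  76
  87  98 108 118 128 137 147 157 166 175]
gy -37.0 [181 175 167 157 148 139 131 123 114 105  95  84  75  67  63  62  66  74
  84  95 107 119 130 141 151 159 165 170]
gy -39.0 [185 182 177 168 157 143 128 114 102  92  84  77  71  66  64  65  69  75
  85  97 111 127 142 155 166 173 178 182]
scene1
gy -25.0 [ 78  77  75  73  71  69  69  70  74  79  84  89  91  92  91  89  87  86
  87  89  92
[... 1196 characters left out ...]
74  69  66  65  67  70  76  83  93 106
 120 134 147 157 162 164 161 157 151 147]
gy -31.0 [115 113 110 107 103  99  95  89  83  77  73  70  70  73  77  84  92 103
 115 129 145 160 174 185 192 196 195 189]
gy -33.0 [109 109 109 109 108 105 101  96  90  85  79  74  72  72  75  81  89  98
 109 120 131 144 156 168 177 185 189 190]
gy -35.0 [118 114 110 106 103 101  99  96  93  88  83  77  71  67  66  67  72  81
  93 106 118 130 141 151 159 166 172 177]
gy -37.0 [124 121 117 113 109 105 101  97  93  88  83  76  70  65  62  63  69  78
  89 102 115 128 140 152 163 172 180 185]
gy -39.0 [127 125 123 119 114 107 100  94  88  82  78  73  69  67  66  68  72  79
  90 103 119 137 154 168 179 187 193 197]
```

```bash
python3 -m creep '[[[0.2,0,0],0],[[0.2,0,0],0],[[0.1,0,0],0],[[0,0,0],0]]'; python3 edge.py|tail -1;  python3 -m creep '[[[0.15,0,0],0],[[0.15,0,0],0],[[0,0,0],0]]'; python3 edge.py|tail -1
```

```text
clock: 10.35
ee_pos: [0.6045, -0.1712, 0.0508]
tcp_rot: [[-1.0, -0.03, 0.005], [-0.03, 1.0, -0.0], [-0.005, -0.001, -1.0]]
ft_force: [11.7, 3.0, 1.3]
width: 0.012
gripper_force: 8.4
tcp gx 0.0252 gy 0.0701 [10.5  4.1  0.6] 8.353575636910051 0.012277175617054019
clock: 10.82
ee_pos: [0.5974, -0.1713, 0.0509]
tcp_rot: [[-1.0, -0.03, 0.005], [-0.03, 1.0, -0.001], [-0.005, -0.001, -1.0]]
ft_force: [13.5, 4.5, 0.3]
width: 0.0121
gripper_force: 8.0
tcp gx 0.0251 gy 0.0630 [12.2  3.8  0.4] 8.003152906894684 0.011872741485133663
```

```bash
python3 -m creep '[[[0.15,0,0],0],[[0.15,0,0],0],[[0,0,0],0]]'; python3 -m creep '[[[0.1,0,0],0],[[0.1,0,0],0],[[0,0,0],0]]'; python3 edge.py|tail -1
```

```text
clock: 11.3
ee_pos: [0.5907, -0.1716, 0.051]
tcp_rot: [[-1.0, -0.03, 0.007], [-0.03, 1.0, -0.001], [-0.007, -0.001, -1.0]]
ft_force: [17.7, 3.0, -3.4]
width: 0.0116
gripper_force: 13.1
clock: 11.68
ee_pos: [0.5899, -0.1714, 0.0513]
tcp_rot: [[-0.999, -0.032, 0.014], [-0.032, 0.999, -0.003], [-0.014, -0.003, -1.0]]
ft_force: [43.6, 1.5, -27.1]
width: 0.0119
gripper_force: 30.2
tcp gx 0.0250 gy 0.0555 [ 42.8   1.9 -25.5] 30.186081770807505 0.012159365599584537
```

View pics/sL.png

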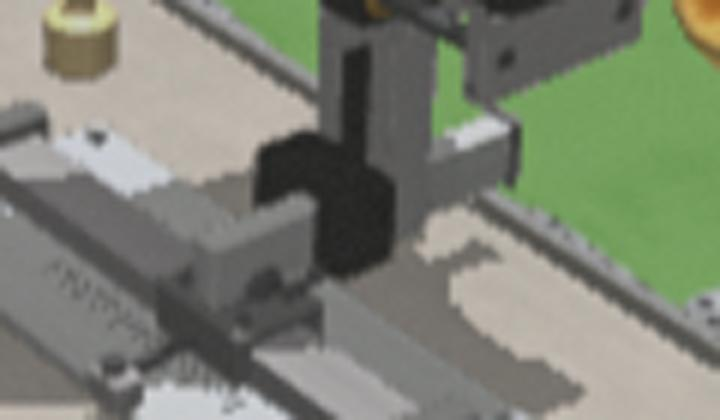

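```bash
python3 -m creep '[[[-0.15,0,0],0],[[0,0,0],0],[[0,0,0],0]]'; python3 edge.py|tail -1
python3 - <<'E'
import numpy as np
from h import *
c=np.array([.5337,-.1481]);ex=np.array([.029,-.9996]);ey=np.array([.9996,.029])
for n in("scene0","scene1","sceneL"):
    f=np.load(n+".npz");d=f["z_map"];v,u=np.nonzero((d>0)&(f["frame"].max(2)<55))
    P=((np.linalg.solve(f["camera_matrix"],np.stack([u,v,np.ones(len(u))]))*d[v,u]).T-f["t"])@f["R"]
    gx=(P[:,:2]-c)@ex;gy=(P[:,:2]-c)@ey
    m=(P[:,2]>.036)&(P[:,2]<.069)&(gy>.0)&(gy<.12)&(abs(gx)<.12)
    print(n,m.sum(),"gx",np.percentile(gx[m],[3,97]).round(4),"gy pct",np.percentile(gy[m],[3,10,50,90,97]).round(4))
show(np.load("sceneL.npz"),"pics/rect2.png")
E
```

```text
clock: 12.15
ee_pos: [0.5905, -0.1715, 0.0511]
tcp_rot: [[-0.999, -0.031, 0.008], [-0.031, 1.0, -0.001], [-0.008, -0.001, -1.0]]
ft_force: [23.0, 2.9, -7.0]
width: 0.0122
gripper_force: 17.2
tcp gx 0.0251 gy 0.0561 [23.3  4.3 -6.8] 17.208398580551147 0.012086603726053373
scene0 237 gx [-0.0859 -0.0456] gy pct [0.0456 0.0463 0.0525 0.064  0.0664]
scene1 321 gx [0.0054 0.0462] gy pct [0.0456 0.0462 0.0526 0.0663 0.0944]
sceneL 340 gx [0.0077 0.0483] gy pct [0.0218 0.0225 0.0299 0.0422 0.0512]
gy -19.0 gx 18.75 mm 0
gy -21.0 gx 18.75 mm 0
gy -23.0 gx 24.32 mm 2
gy -25.0 gx 24.60 mm 12
gy -27.0 gx 24.50 mm 19
gy -29.0 gx 24.72 mm 27
gy -31.0 gx 25.45 mm 28
gy -33.0 gx 26.06 mm 21
gy -35.0 gx 26.68 mm 25
gy -37.0 gx 26.74 mm 30
gy -39.0 gx 26.40 mm 29
gy -41.0 gx 26.75 mm 28
```

```bash
python3 -c "
from workcell import env;print(env.close_job())"
```

```text
the job is handed in; nothing more can be done
None
```

I pulled the leg out to the mark, slid the cam lever fully home while holding it there, and handed the job in still gripping the crossbar: the pointer is within about 0.6 mm of the fin as measured, the lever reached its hard stop, the ring, cup and weight were not touched, and it took about 12 s.

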